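Put the mixed-up bench tools back on their own shadows

ROBOT

A 6-joint arm with a two-finger parallel gripper is mounted at the origin on the work surface. World frame = base frame: x ahead of the robot, y to its left, z up, the work surface at z = 0. Lengths are in m, angles in rad, forces in N, time in s.
With the tool pointing down it reaches from about 0.375 to 0.825 m from the base axis. Payload 5.5 kg.
Tool frame: the origin (TCP) lies at the very end of the fingers, on their centre line; the grasp point (between the pads) lies 19 mm behind it; z points along the fingers, y is the line along which they close (so a half turn about z gives the same grasp; the last joint's range is limited). The gripper opens to 85 mm and grips with 20 to 120 N. Pads are 22 mm wide; open, the fingers measure 114 mm over their backs; the gripper's body (76 mm by 85 mm) begins 54 mm behind the grasp point. The pads swing forward as they close: fully open they stand 13 mm farther back than shut.
Start: joints at [1.292, 0.314, -0.047, 1.21, 0, 1.571], TCP at [0.165, 0.577, 0.231] pointing down, gripper open.
Joint ranges: [-2.67, 2.67], [-0.69, 1.73], [-1.03, 1.25], [-2.08, 2.16], [-1.42, 1.45], [-3.14, 3.14]. Speed limits (rad/s): [2.39, 2.39, 3.01, 3.14, 3.14, 3.14].

INTERFACE

Orientations are given as a unit quaternion [w, x, y, z].
In Python, from plant import robot, cams, order gives the robot as it stands.
- The arm moves only by the tool carry_out, never from a script. Its argument "rows" is a list of rows, each an object with "linear": the shift along the tool's x, y, z as a fraction of full scale, a list of three; "dr": the turn, a rotation vector about the tool's x, y, z as a fraction of full scale, a list of three; "jaw": the opening, from 0 (shut) to 1 (fully open). A call has 1 to 10 rows; each row is the pose to reach, as a shift and turn from the pose commanded when the call began, along the tool's axes at that moment; what a row does not reach only later rows make up. Full scale, the value 1, is 0.5 m for a shift and 45 degrees for a turn. A row lasts 1/8 s, in which the tool goes at most 62.5 mm and 10.7 degrees, less where a joint would pass 70% of its speed; a pose out of reach is approached as far as the arm can. A call with a number of a shift or a turn outside -1 to 1 is refused whole. A call with a gripper value outside its range is refused whole. The fingers move at their own pace and stop on an object; "squeeze" is the grip in N (left out, the last holds). Time passes only in rows, so rows that repeat a pose let the fingers close. It gives the time, the measured TCP pose, the force, the opening and the grip force at its end, in the units of the state.
- robot.read_state(): the state, without advancing time (a new reading comes with each control period).
- cams.camera(name): name is "scene" or "top"; returns the picture (420x560x3 uint8, red, green, blue); there is no depth.
- cams.calibration(name): a dict with "mtx" (3x3 intrinsics, pixels), "xyz" and "rotation" of the camera in the world. Camera axes: x right, y down, z forward; pixel columns grow to the right and rows downward; lengths in m; the calibration is good to about 2 mm. A picture is of the moment at which its call begins. calibration takes no time and is no camera call.
- order.sign_off(): hands the job in; it is judged then, once.
The state is a dict: "time_s": time; "joints": joint angles; "joint_vel": joint speeds; "joint_torque": joint torques, N m; "eef_pos": TCP position; "tcp_rot": TCP orientation; "force": force on the tool from outside, world axes, zero at the start; "ft_torque": the same for the moment, N m; "opening": finger opening in m; "gripper_force": force on a finger pad.
Only numpy, scipy, OpenCV 4.12 (cv2) and the standard library are available. Lean on these libraries where they do the work, as an engineer would, in place of code of your own. Each camera call takes 0.05 s, during which the arm holds its last target. There are 200 camera calls.

TASK

The gouge, the try square and the block plane were put back in the carver's tool tray on one another's shadows. Lay each one on its own dark shadow, lying flat, centred and lined up with the outline (gouge and square the same way round as drawn), and let go of it; the blank panel is there to park a tool meanwhile. Set the tools down rather than dropping them, do not let them knock together, and leave the mallet and the carving where they are.

Things in the scene. Friction and masses are not known exactly. Their poses are not given: they have to be found in the camera images.
- gouge: Carving gouge lying flat, 232 mm long: pale eight-sided handle 26 mm across flats, then steel ferrule, thin shank and hollow blade; 0.16 kg. Origin under mid handle, at the underside; x to the blade (handle x -67 to +63 mm, tip at +167), z up. Handle axis 13 mm above the origin. Balances 20 to 30 mm ahead of the origin: grip there, across y. Starts on a wrong panel
- square: Try square lying flat, an L: dark wood and brass stock 22 (x) x 90 (y) x 14 mm high; steel blade 3 mm thick, 28 wide, flush with the underside, runs 115 mm to +x from the stock's +y end (y +17 to +45 mm); 0.15 kg. Origin under mid stock; x along the blade, z up. Grip the stock across its 22 mm, clear of the blade, about y = -14 mm. Starts on a wrong panel
- plane: Metal block plane on its sole: 150 mm long, round ends, 50 mm wide over flat side cheeks 34 mm high in the middle 60 mm, 22 mm beyond; bright blade and cap, brass knob at the toe, 48 mm high in all; 0.55 kg. Origin under the middle of the sole; x lengthwise to the toe, z up. Grip across the cheeks at the middle. Either end may point forward at home. Starts on a wrong panel
- panel_gouge: Fixed cream panel 260 (x) x 112 (y) x 6 mm thick in the tool tray, with the dark shadow of the gouge: handle outline 134 x 34 mm, then shank and blade towards +x. Origin mid underside (top face 6 mm above); x lengthwise, away from the robot. The gouge is home with its origin at x = -51 mm, y = 0 of this panel, its x along the panel's x
- panel_square: Fixed cream panel 260 (x) x 112 (y) x 6 mm thick in the tool tray, with the dark L-shaped shadow of the try square: stock across the panel, blade towards +x along the +y side. Origin mid underside (top face 6 mm above); x lengthwise, away from the robot. The square is home with its origin at x = -57.5 mm, y = 0 of this panel, its x along the panel's x
- panel_plane: Fixed cream panel 260 (x) x 112 (y) x 6 mm thick in the tool tray, with the dark round-ended shadow of the plane, 160 x 58 mm, in its middle. Origin mid underside (top face 6 mm above); x lengthwise, away from the robot. The plane is home with its origin at x = 0, y = 0 of this panel, its length along the panel's x, either way
- panel_blank: Fixed cream panel 260 (x) x 112 (y) x 6 mm thick in the tool tray, with no shadow; free at the start. Origin mid underside (top face 6 mm above); x lengthwise, away from the robot. The four panels lie parallel, 118 mm from middle to middle, top faces 12 mm above the bench; the tray's rim is 16 mm high, 2 mm past the panels' ends and 17 mm past the outer long sides
- mallet: Bystander: carver's mallet standing on its brass head (58 mm wide, 60 mm high), wooden handle up, 191 mm tall, loose, to the right of the tray. Origin under the middle of the head. Leave it
- carving: Bystander: half-finished wooden leaf relief, 200 (x) x 150 (y) x 54 mm high, loose, to the left of the tray. Origin under its middle. Leave it
Mind the look-alikes: they are no part of the job. There is more than one size of the plane; the one meant has the size given above.

How it is judged:
At the end, for the whole second after the job is handed in: Gouge, try square and block plane each lie flat and at rest on their own shadows: within 12 mm along and 12 mm across the panel, turned less than 8 degrees from the outline (and not tilted over 5 degrees), gouge blade and square blade pointing the same way as drawn; the plane may face either way (x of gouge in the frame of panel_gouge between -0.063 and -0.039 m and y of gouge in the frame of panel_gouge between -0.012 and 0.012 m and z of gouge in the frame of panel_gouge between 0.002 and 0.01 m and x of panel_gouge in the frame of gouge between 0.035 and 0.067 m and angle between the x axis of gouge and the x axis of panel_gouge, either way round below 0.14 rad and angle between each of gouge, square, plane's own z axis and vertical below 0.1 rad and linear speed of each of gouge, square, plane below 0.02 m/s and angular speed of each of gouge, square, plane below 0.2 rad/s and x of square in the frame of panel_square between -0.0695 and -0.0455 m and y of square in the frame of panel_square between -0.012 and 0.012 m and z of square in the frame of panel_square between 0.002 and 0.01 m and x of panel_square in the frame of square between 0.0415 and 0.0735 m and angle between the x axis of square and the x axis of panel_square, either way round below 0.14 rad and x of plane in the frame of panel_plane between -0.012 and 0.012 m and y of plane in the frame of panel_plane between -0.012 and 0.012 m and z of plane in the frame of panel_plane between 0.002 and 0.01 m and angle between the x axis of plane and the x axis of panel_plane, either way round below 0.14 rad); the robot touches nothing.
It fails at once if two of the tools knock together or lie on one another (contact over 2 N) (contact force between gouge and square above 2 N or contact force between any of square, gouge and plane above 2 N).
It fails at once if a tool is dropped (over 0.8 m/s with no finger touching it: a fall of over 30 mm) ((linear speed of gouge above 0.8 m/s and contact force between the fingers and gouge below 0.1 N) or (linear speed of square above 0.8 m/s and contact force between the fingers and square below 0.1 N) or (linear speed of plane above 0.8 m/s and contact force between the fingers and plane below 0.1 N)).
It fails at once if the mallet is disturbed (moved over 20 mm) (distance of mallet from where it was at the start of the episode above 0.02 m).
It fails at once if the carving is disturbed (moved over 20 mm) (distance of carving from where it was at the start of the episode above 0.02 m).
It also fails if it takes over 104 s, if anything falls off the work surface, if the arm or the gripper's body presses on something with over 40 N, if the wrist force passes 120 N, or if a joint passes its speed limit or range.

## Working session

There is one attempt and no reset: what is moved stays moved. The work goes in short steps, Python scripts to look and compute and a tool call to move; the robot and the scene stay as the last step left them, time stands still between calls to the robot, and variables do not carry over. Pictures are saved under pics/ and viewed, at most 14 in all, crops included, and the job is handed in when it is done.

Besides the shell and the picture viewer there is one more tool, called after "Call:" as name(argument=value, ...) on one line, values as JSON. carry_out: Moves the arm, as the interface text tells. Its arguments: {"type":"object","properties":{"rows":{"type":"array"},"squeeze":{"type":"number"}},"required":["rows"]}

```bash
mkdir -p pics; ls; python3 - <<'E'
from plant import robot,cams,order
import cv2,numpy as np
for n in("top","scene"):
    cv2.imwrite(f"pics/{n}0.png",cams.camera(n)[:,:,::-1]); c=cams.calibration(n); print(n,np.round(c["mtx"],1).tolist(),np.round(c["xyz"],3),np.round(c["rotation"],3).tolist())
s=robot.read_state(); print(s)
E
```

```text
pics
top [[451.8, 0.0, 273.4], [0.0, 451.8, 211.7], [0.0, 0.0, 1.0]] [0.266 0.011 1.255] [0.062, -0.701, 0.709, -0.05]
scene [[408.8, 0.0, 279.0], [0.0, 408.8, 210.7], [0.0, 0.0, 1.0]] [1.064 0.414 1.237] [-0.13, 0.451, 0.851, -0.235]
{'time_s': 0.1, 'joints': array([ 1.29200869e+00,  3.14132742e-01, -4.79931949e-02,  1.21023419e+00,
        3.16931747e-05,  1.57077877e+00]), 'joint_vel': array([-3.95464460e-04, -3.09092912e-03,  1.33907192e-03, -1.45916463e-03,
       -2.70860912e-04, -7.04918272e-05]), 'joint_torque': array([-1.64819676e-04, -5.40766096e+01,  3.40541375e+01,  1.11756352e-02,
       -4.85007217e-05, -1.36871216e-05]), 'eef_pos': array([0.16495458, 0.57631439, 0.23052815]), 'tcp_rot': array([-1.24339384e-04,  1.38934117e-01,  9.90301318e-01, -7.72115329e-04]), 'force': array([-0.69893163, -0.41803864, -0.60953227]), 'ft_torque': array([ 0.03358572, -0.00517283, -0.04907377]), 'gripper_force': 0.0, 'opening': 0.08525354770103036}
```

View pics/top0.png

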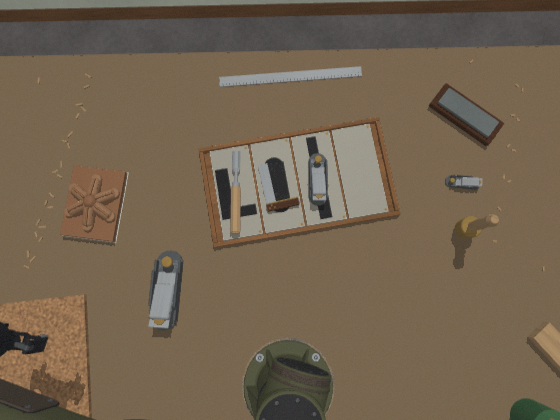

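View pics/scene0.png

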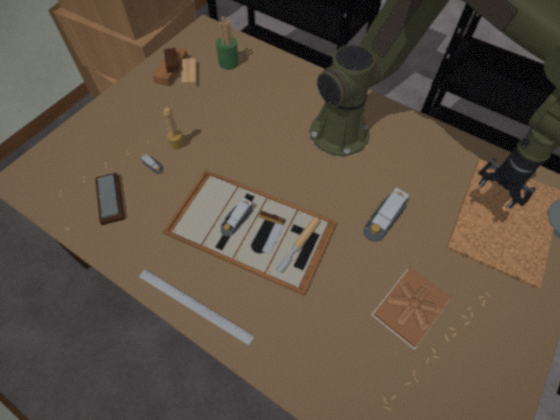

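```bash
cat > h.py <<'E'
import numpy as np,cv2
from plant import robot,cams,order
from scipy.spatial.transform import Rotation as R
def rot(q): return R.from_quat([q[1],q[2],q[3],q[0]])
def cal(n):
    c=cams.calibration(n); return np.array(c["mtx"]),np.array(c["xyz"]),(rot(c["rotation"]).as_matrix() if np.shape(c["rotation"])==(4,) else np.array(c["rotation"]))
def px2w(n,uv,z):
    K,t,M=cal(n); uv=np.atleast_2d(np.asarray(uv,float)); d=np.c_[uv,np.ones(len(uv))]@np.linalg.inv(K).T@M.T
    return t+d*((z-t[2])/d[:,2])[:,None]
def w2px(n,p):
    K,t,M=cal(n); q=(np.atleast_2d(p)-t)@M@K.T; return q[:,:2]/q[:,2:]
def rect(n,img,z,x0,x1,y0,y1,s):  # s px per m; up=+x, left=+y
    W,H=int((y1-y0)*s),int((x1-x0)*s)
    w=np.array([[x1,y1,z],[x1,y0,z],[x0,y0,z],[x0,y1,z]]); dst=np.float32([[0,0],[W,0],[W,H],[0,H]])
    return cv2.warpPerspective(img,cv2.getPerspectiveTransform(np.float32(w2px(n,w)),dst),(W,H),flags=cv2.INTER_CUBIC)
E
python3 - <<'E'
from h import *
np.set_printoptions(precision=4,suppress=True)
print("base",px2w("top",[[288,382]],0)); print("tray rim corners TL TR BR BL",px2w("top",[[202,151],[379,122],[398,216],[217,244]],.016))
s=robot.read_state(); print(w2px("top",[s["eef_pos"]]))
for n in("top","scene"): 
    a=rect(n,cams.camera(n)[:,:,::-1],.012,.40,.76,-.29,.29,1350) if 0 else rect(n,cams.camera(n)[:,:,::-1],.012,.33,.75,-.3,.26,1420)
    cv2.imwrite(f"pics/{n}_r.png",a); print(a.shape)
print("mallet base, carving",px2w("top",[[466,228],[95,203]],.03))
E
```

```text
base [[ 0.0083 -0.002   0.    ]]
tray rim corners TL TR BR BL [[ 0.6411  0.2339  0.016 ]
 [ 0.7193 -0.2717  0.016 ]
 [ 0.4474 -0.3114  0.016 ]
 [ 0.3755  0.1883  0.016 ]]
[[ 28.3381 331.9814]]
(596, 795, 3)
(596, 795, 3)
mallet base, carving [[ 0.4103 -0.4893  0.03  ]
 [ 0.4918  0.5269  0.03  ]]
```

View pics/top_r.png

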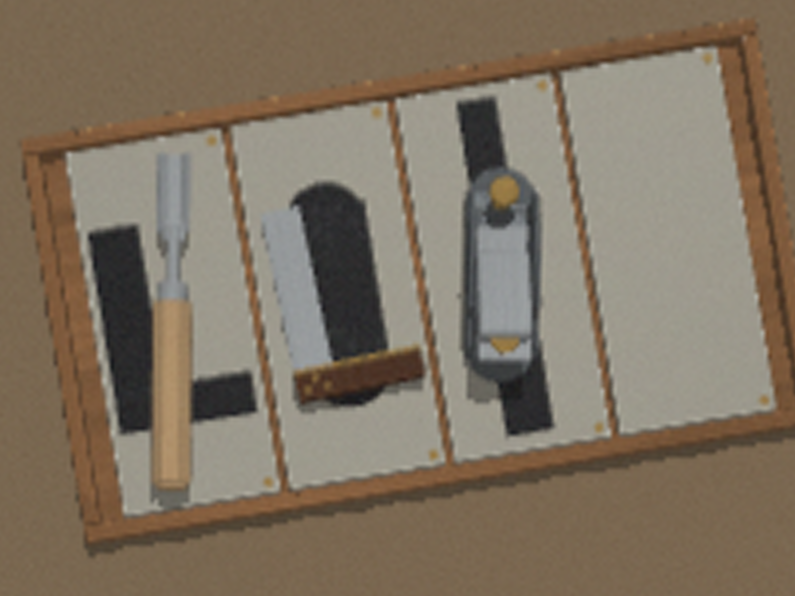

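```bash
cat > ov.py <<'E'
from h import *
def P(pose,pts): 
    x,y,a=pose; p=np.array(pts,float); c,s=np.cos(a),np.sin(a)
    return np.c_[x+c*p[:,0]-s*p[:,1],y+s*p[:,0]+c*p[:,1],p[:,2]+.012]
def box(x0,x1,y0,y1,z): return [[x0,y0,z],[x1,y0,z],[x1,y1,z],[x0,y1,z]]
t=np.linspace(-np.pi/2,np.pi/2,12)
ends=[[.05+.025*np.cos(k),.025*np.sin(k),.0] for k in t]+[[-.05-.025*np.cos(k),-.025*np.sin(k),.0] for k in t]
M={"gouge":[box(-.067,.063,-.013,.013,.013),[[.063,0,.013],[.167,0,.010]]],
"square":[box(-.011,.011,-.045,.045,.014),box(.011,.126,.017,.045,.003)],
"plane":[ends,[[a,b,.022] for a,b,_ in ends],box(-.03,.03,-.025,.025,.034)]}
def overlay(poses,fn,bounds,k=4):
    out=[]
    for n,(u0,u1,v0,v1) in bounds.items():
        im=np.ascontiguousarray(cams.camera(n)[v0:v1,u0:u1,::-1]); im=cv2.resize(im,None,fx=k,fy=k,interpolation=cv2.INTER_CUBIC)
        for o,p in poses.items():
            for pl,col in zip(M[o.split("@")[0]] if "@" not in o else [box(-.13,.13,-.056,.056,0)],[(0,255,0),(0,0,255),(255,255,0)]):
                q=((w2px(n,P(p,pl))+.5-[u0,v0])*k).astype(np.int32); cv2.polylines(im,[q],True,col,1)
        out.append(im)
    H=max(i.shape[0] for i in out); out=[cv2.copyMakeBorder(i,0,H-i.shape[0],0,0,0) for i in out]
    o=np.hstack(out); print(o.shape); cv2.imwrite(fn,o)
PAN=lambda C,yaw:{f"panel@{n}":(C[0]-d*np.sin(yaw),C[1]+d*np.cos(yaw),yaw) for n,d in zip(["square","plane","gouge","blank"],[.177,.059,-.059,-.177])}
E
python3 - <<'E'
from ov import *
po={"gouge":(.472,.1372,-.009),"square":(.484,.0066,.204),"plane":(.552,-.0927,-.01)}|PAN((.5528,-.0365),.156)
overlay(po,"pics/ov1.png",{"top":(200,400,118,248)})
overlay(po,"pics/ov2.png",{"scene":(165,340,170,290)})
E
```

```text
(520, 800, 3)
(480, 700, 3)
```

View pics/ov1.png

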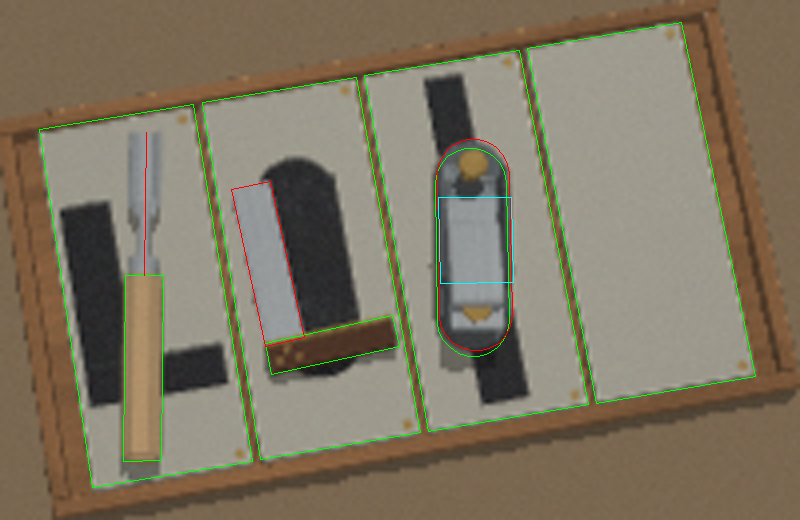

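View pics/ov2.png

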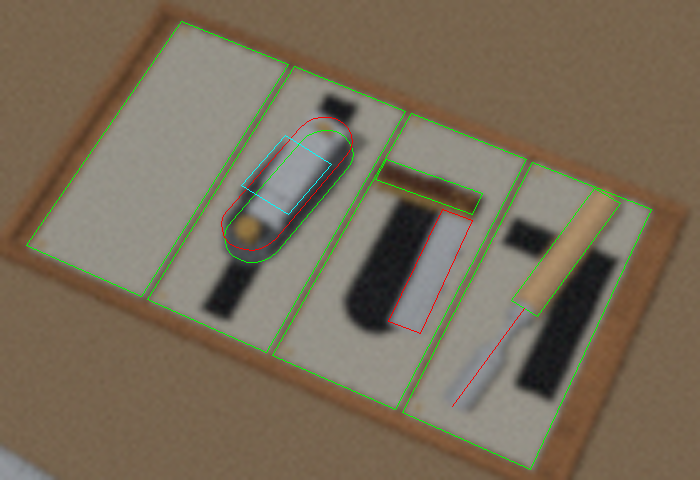

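```bash
cat > mv.py <<'E'
import sys
from h import *
def mv(x,y,z,psi):
    """fractions for a move to TCP x,y,z pointing down with tool y at world angle psi"""
    s=robot.read_state(); A=rot(s["tcp_rot"]); p=np.array(s["eef_pos"])
    ty=np.array([np.cos(psi),np.sin(psi),0]); tz=np.array([0,0,-1.]); tx=np.cross(ty,tz)
    B=R.from_matrix(np.c_[tx,ty,tz])
    B2=B*R.from_euler("z",np.pi)
    if (A.inv()*B2).magnitude()<(A.inv()*B).magnitude(): B=B2
    l=A.inv().apply(np.array([x,y,z])-p)/.5; d=(A.inv()*B).as_rotvec()/(np.pi/4)
    print("lin",np.round(l,3),"dr",np.round(d,3),"at",np.round(p,4),"t",round(s["time_s"],2),"f",np.round(s["force"],1),"op",round(s["opening"],4),"gf",round(s["gripper_force"],1))
if __name__=="__main__":
    v=list(map(float,sys.argv[1:])); [mv(*v[i:i+4]) for i in range(0,len(v),4)]
E
python3 mv.py .552 -.0927 .15 1.561  .36 .24 .2 1.561
```

```text
lin [-1.112 -1.074  0.163] dr [-0.001 -0.    -0.343] at [0.1651 0.5766 0.231 ] t 0.3 f [-0.1 -0.2 -0.6] op 0.0854 gf 0.0
lin [-0.56  -0.54   0.062] dr [-0.001 -0.    -0.343] at [0.1651 0.5766 0.231 ] t 0.3 f [-0.1 -0.2 -0.6] op 0.0854 gf 0.0
```

Look-alikes, in top-view pixels: the large plane at (165,290), the mini plane at (465,182) and the tray plane at (318,180). Only the tray plane matches the 150 x 50 mm outline. There is one gouge, at (236,195), and one square, at (275,190). The overlays agree in both cameras.

Call:
carry_out(rows=[{"linear":[-0.56,-0.54,0.06],"dr":[0,0,-0.34],"jaw":1},{"linear":[-0.56,-0.54,0.06],"dr":[0,0,-0.34],"jaw":1},{"linear":[-0.56,-0.54,0.06],"dr":[0,0,-0.34],"jaw":1},{"linear":[-0.56,-0.54,0.06],"dr":[0,0,-0.34],"jaw":1},{"linear":[-0.56,-0.54,0.06],"dr":[0,0,-0.34],"jaw":1},{"linear":[-0.56,-0.54,0.06],"dr":[0,0,-0.34],"jaw":1},{"linear":[-0.56,-0.54,0.06],"dr":[0,0,-0.34],"jaw":1},{"linear":[-0.56,-0.54,0.06],"dr":[0,0,-0.34],"jaw":1}], squeeze=60)

```text
time_s: 1.3
eef_pos: [0.3603, 0.2398, 0.2014]
tcp_rot: [-0.0, 0.007, 1.0, 0.0]
force: [0.8, 1.3, 0.8]
opening: 0.0854
gripper_force: 0.0
```

```bash
python3 mv.py .552 -.0927 .13 1.561
```

```text
lin [-0.393 -0.66   0.142] dr [ 0.001 -0.    -0.005] at [0.3603 0.2398 0.2014] t 1.3 f [0.8 1.3 0.8] op 0.0854 gf 0.0
```

Call:
carry_out(rows=[{"linear":[-0.393,-0.66,0.142],"dr":[0,0,-0.005],"jaw":1},{"linear":[-0.393,-0.66,0.142],"dr":[0,0,-0.005],"jaw":1},{"linear":[-0.393,-0.66,0.142],"dr":[0,0,-0.005],"jaw":1},{"linear":[-0.393,-0.66,0.142],"dr":[0,0,-0.005],"jaw":1},{"linear":[-0.393,-0.66,0.142],"dr":[0,0,-0.005],"jaw":1},{"linear":[-0.393,-0.66,0.142],"dr":[0,0,-0.005],"jaw":1},{"linear":[-0.393,-0.66,0.142],"dr":[0,0,-0.005],"jaw":1},{"linear":[-0.393,-0.66,0.142],"dr":[0,0,-0.005],"jaw":1},{"linear":[-0.393,-0.66,0.142],"dr":[0,0,-0.005],"jaw":1}])

```text
time_s: 2.42
eef_pos: [0.5521, -0.09, 0.1304]
tcp_rot: [-0.0, 0.003, 1.0, 0.0]
force: [0.2, -0.2, 0.0]
opening: 0.0852
gripper_force: 0.0
```

```bash
python3 mv.py .552 -.0927 .018 1.561
python3 - <<'E'
from ov import *
s=robot.read_state(); print(s["eef_pos"],s["joints"])
im=cams.camera("scene")[150:300,150:350,::-1]; cv2.imwrite("pics/a1.png",cv2.resize(im,None,fx=3,fy=3))
print((w2px("scene",[s["eef_pos"]])-[150,150])*3)
E
```

```text
lin [ 0.    -0.006  0.225] dr [ 0.001 -0.001  0.005] at [ 0.5521 -0.09    0.1304] t 2.42 f [ 0.2 -0.2  0. ] op 0.0852 gf 0.0
[ 0.55212664 -0.09000062  0.13044387] [-1.61976250e-01  2.99225390e-01 -3.04148994e-01  9.68115886e-01
  6.59702773e-04 -1.56488808e-01]
[[254.22438344 150.58316821]]
```

View pics/a1.png

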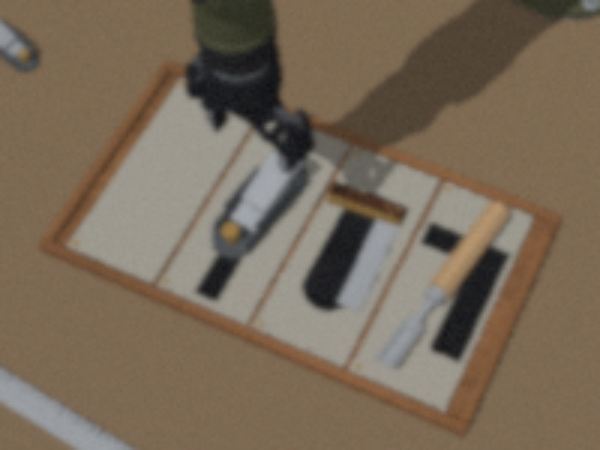

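The fingers, at about (215,115) and (295,155), straddle the plane, and the projected TCP lands midway between them. Descending.

Call:
carry_out(rows=[{"linear":[0,-0.005,0.1],"dr":[0,0,0],"jaw":1},{"linear":[0,-0.005,0.18],"dr":[0,0,0],"jaw":1},{"linear":[0,-0.005,0.225],"dr":[0,0,0],"jaw":1},{"linear":[0,-0.005,0.225],"dr":[0,0,0],"jaw":1},{"linear":[0,-0.005,0.225],"dr":[0,0,0],"jaw":0.4},{"linear":[0,-0.005,0.225],"dr":[0,0,0],"jaw":0.4},{"linear":[0,-0.005,0.225],"dr":[0,0,0],"jaw":0.3},{"linear":[0,-0.005,0.225],"dr":[0,0,0],"jaw":0.3},{"linear":[0,-0.005,0.225],"dr":[0,0,0],"jaw":0.3}])

```text
time_s: 3.6
eef_pos: [0.5542, -0.0938, 0.0198]
tcp_rot: [0.002, 0.004, 1.0, 0.001]
force: [-0.5, 3.3, 6.4]
opening: 0.0487
gripper_force: 64.3
```

Call:
carry_out(rows=[{"linear":[0,0,-0.02],"dr":[0,0,0],"jaw":0.3},{"linear":[0,0,-0.08],"dr":[0,0,0],"jaw":0.3},{"linear":[0,0,-0.14],"dr":[0,0,0],"jaw":0.3},{"linear":[0,0,-0.14],"dr":[0,0,0],"jaw":0.3}])

```text
time_s: 4.1
eef_pos: [0.5546, -0.0952, 0.0903]
tcp_rot: [0.002, 0.004, 1.0, -0.001]
force: [0.7, -0.5, -6.1]
opening: 0.0491
gripper_force: 64.0
```

```bash
python3 mv.py .58 -.2114 .09 1.73
```

```text
lin [-0.053 -0.232  0.001] dr [-0.002  0.006 -0.213] at [ 0.5546 -0.0952  0.0903] t 4.1 f [ 0.7 -0.5 -6.1] op 0.0491 gf 64.0
```

Call:
carry_out(rows=[{"linear":[-0.02,-0.1,0],"dr":[0,0,-0.1],"jaw":0.3},{"linear":[-0.053,-0.232,0],"dr":[0,0,-0.213],"jaw":0.3},{"linear":[-0.053,-0.232,0],"dr":[0,0,-0.213],"jaw":0.3},{"linear":[-0.053,-0.232,0],"dr":[0,0,-0.213],"jaw":0.3},{"linear":[-0.053,-0.232,0],"dr":[0,0,-0.213],"jaw":0.3}])

```text
time_s: 4.72
eef_pos: [0.5771, -0.2094, 0.0868]
tcp_rot: [-0.001, -0.08, 0.997, 0.001]
force: [0.9, -0.3, -5.8]
opening: 0.0486
gripper_force: 65.0
```

```bash
python3 mv.py .58 -.2114 .0205 1.727
```

```text
lin [-0.005 -0.005  0.133] dr [ 0.002 -0.002  0.005] at [ 0.5771 -0.2094  0.0868] t 4.72 f [ 0.9 -0.3 -5.8] op 0.0486 gf 65.0
```

Call:
carry_out(rows=[{"linear":[-0.004,-0.005,0.06],"dr":[0,0,0],"jaw":0.3},{"linear":[-0.004,-0.005,0.1],"dr":[0,0,0],"jaw":0.3},{"linear":[-0.004,-0.005,0.115],"dr":[0,0,0],"jaw":0.3},{"linear":[-0.004,-0.005,0.124],"dr":[0,0,0],"jaw":0.3},{"linear":[-0.004,-0.005,0.13],"dr":[0,0,0],"jaw":0.3},{"linear":[-0.004,-0.005,0.132],"dr":[0,0,0],"jaw":0.3},{"linear":[-0.004,-0.005,0.132],"dr":[0,0,0],"jaw":0.3}])

```text
time_s: 5.6
eef_pos: [0.5808, -0.2131, 0.0222]
tcp_rot: [0.0, -0.08, 0.997, -0.0]
force: [0.5, 0.3, -5.3]
opening: 0.049
gripper_force: 64.9
```

Call:
carry_out(rows=[{"linear":[0,0,0.003],"dr":[0,0,0],"jaw":0.3},{"linear":[0,0,0.005],"dr":[0,0,0],"jaw":0.3},{"linear":[0,0,0.006],"dr":[0,0,0],"jaw":0.3},{"linear":[0,0,0.006],"dr":[0,0,0],"jaw":0.3}])

```text
time_s: 6.1
eef_pos: [0.5807, -0.2131, 0.0199]
tcp_rot: [0.0, -0.08, 0.997, -0.0]
force: [-3.3, 0.1, 6.5]
opening: 0.0485
gripper_force: 66.4
```

Contact: the vertical force reversed. Release and rise.

Call:
carry_out(rows=[{"linear":[0,0,0],"dr":[0,0,0],"jaw":1},{"linear":[0,0,0],"dr":[0,0,0],"jaw":1},{"linear":[0,0,0],"dr":[0,0,0],"jaw":1},{"linear":[0,0,0],"dr":[0,0,0],"jaw":1},{"linear":[0,0,-0.1],"dr":[0,0,0],"jaw":1},{"linear":[0,0,-0.2],"dr":[0,0,0],"jaw":1},{"linear":[0,0,-0.26],"dr":[0,0,0],"jaw":1},{"linear":[0,0,-0.26],"dr":[0,0,0],"jaw":1}])

```text
time_s: 7.1
eef_pos: [0.5826, -0.2137, 0.152]
tcp_rot: [0.003, -0.08, 0.997, -0.001]
force: [-0.6, -0.3, -0.2]
opening: 0.0851
gripper_force: 0.0
```

```bash
python3 mv.py .497 .1374 .13 1.562
```

```text
lin [0.058 0.721 0.042] dr [-0.003  0.007  0.214] at [ 0.5826 -0.2137  0.152 ] t 7.1 f [-0.6 -0.3 -0.2] op 0.0851 gf 0.0
```

Call:
carry_out(rows=[{"linear":[0.058,0.721,0.042],"dr":[0,0.005,0.214],"jaw":1},{"linear":[0.058,0.721,0.042],"dr":[0,0.005,0.214],"jaw":1},{"linear":[0.058,0.721,0.042],"dr":[0,0.005,0.214],"jaw":1},{"linear":[0.058,0.721,0.042],"dr":[0,0.005,0.214],"jaw":1},{"linear":[0.058,0.721,0.042],"dr":[0,0.005,0.214],"jaw":1},{"linear":[0.058,0.721,0.042],"dr":[0,0.005,0.214],"jaw":0.8},{"linear":[0.058,0.721,0.042],"dr":[0,0.005,0.214],"jaw":0.8},{"linear":[0.058,0.721,0.042],"dr":[0,0.005,0.214],"jaw":0.8},{"linear":[0.058,0.721,0.042],"dr":[0,0.005,0.214],"jaw":0.8}])

```text
time_s: 8.22
eef_pos: [0.4948, 0.1371, 0.1274]
tcp_rot: [-0.002, 0.005, 1.0, -0.0]
force: [0.3, -0.0, -0.3]
opening: 0.0681
gripper_force: 0.0
```

```bash
python3 mv.py .497 .1377 .017 1.562
```

```text
lin [-0.005  0.001  0.221] dr [-0.001 -0.006 -0.002] at [0.4948 0.1371 0.1274] t 8.22 f [ 0.3 -0.  -0.3] op 0.0681 gf 0.0
```

Call:
carry_out(rows=[{"linear":[-0.004,0,0.1],"dr":[0,0,0],"jaw":0.8},{"linear":[-0.004,0,0.18],"dr":[0,0,0],"jaw":0.8},{"linear":[-0.004,0,0.221],"dr":[0,0,0],"jaw":0.8},{"linear":[-0.004,0,0.221],"dr":[0,0,0],"jaw":0.8},{"linear":[-0.004,0,0.221],"dr":[0,0,0],"jaw":0.1},{"linear":[-0.004,0,0.221],"dr":[0,0,0],"jaw":0.1},{"linear":[-0.004,0,0.221],"dr":[0,0,0],"jaw":0.1},{"linear":[-0.004,0,0.221],"dr":[0,0,0],"jaw":0.1},{"linear":[-0.004,0,0.221],"dr":[0,0,0],"jaw":0.1},{"linear":[-0.004,0,0.221],"dr":[0,0,0],"jaw":0.1}], squeeze=40)

```text
time_s: 9.48
eef_pos: [0.4975, 0.1383, 0.0187]
tcp_rot: [-0.001, 0.004, 1.0, -0.0]
force: [-0.4, -1.9, 6.6]
opening: 0.0253
gripper_force: 39.8
```

Call:
carry_out(rows=[{"linear":[0,0,-0.02],"dr":[0,0,0],"jaw":0.1},{"linear":[0,0,-0.08],"dr":[0,0,0],"jaw":0.1},{"linear":[0,0,-0.16],"dr":[0,0,0],"jaw":0.1},{"linear":[0,0,-0.2],"dr":[0,0,0],"jaw":0.1},{"linear":[0,0,-0.2],"dr":[0,0,0],"jaw":0.1}])

```text
time_s: 10.1
eef_pos: [0.498, 0.1389, 0.1193]
tcp_rot: [-0.0, 0.004, 1.0, 0.0]
force: [-0.5, 0.4, -2.3]
opening: 0.0247
gripper_force: 39.9
```

```bash
python3 mv.py .536 -.0988 .12 1.727
```

```text
lin [-0.08  -0.475 -0.002] dr [ 0.001 -0.    -0.21 ] at [0.498  0.1389 0.1193] t 10.1 f [-0.5  0.4 -2.3] op 0.0247 gf 39.9
```

Call:
carry_out(rows=[{"linear":[-0.01,-0.06,0],"dr":[0,0,-0.03],"jaw":0.1},{"linear":[-0.03,-0.16,0],"dr":[0,0,-0.08],"jaw":0.1},{"linear":[-0.05,-0.26,0],"dr":[0,0,-0.12],"jaw":0.1},{"linear":[-0.06,-0.36,0],"dr":[0,0,-0.16],"jaw":0.1},{"linear":[-0.075,-0.44,0],"dr":[0,0,-0.2],"jaw":0.1},{"linear":[-0.08,-0.475,0],"dr":[0,0,-0.21],"jaw":0.1},{"linear":[-0.08,-0.475,0],"dr":[0,0,-0.21],"jaw":0.1},{"linear":[-0.08,-0.475,0],"dr":[0,0,-0.21],"jaw":0.1}])

```text
time_s: 11.1
eef_pos: [0.5338, -0.0988, 0.1163]
tcp_rot: [-0.003, -0.078, 0.997, 0.0]
force: [0.1, -1.0, -0.2]
opening: 0.0247
gripper_force: 39.9
```

```bash
python3 mv.py .537 -.0988 .0205 1.727
```

```text
lin [-0.007 -0.001  0.192] dr [ 0.002 -0.007  0.   ] at [ 0.5338 -0.0988  0.1163] t 11.1 f [ 0.1 -1.  -0.2] op 0.0247 gf 39.9
```

Call:
carry_out(rows=[{"linear":[-0.004,0,0.08],"dr":[0,0,0],"jaw":0.1},{"linear":[-0.006,0,0.14],"dr":[0,0,0],"jaw":0.1},{"linear":[-0.006,0,0.17],"dr":[0,0,0],"jaw":0.1},{"linear":[-0.006,0,0.182],"dr":[0,0,0],"jaw":0.1},{"linear":[-0.006,0,0.188],"dr":[0,0,0],"jaw":0.1},{"linear":[-0.006,0,0.192],"dr":[0,0,0],"jaw":0.1},{"linear":[-0.006,0,0.194],"dr":[0,0,0],"jaw":0.1},{"linear":[-0.006,0,0.194],"dr":[0,0,0],"jaw":0.1}])

```text
time_s: 12.1
eef_pos: [0.5374, -0.0991, 0.0206]
tcp_rot: [-0.002, -0.078, 0.997, -0.0]
force: [-0.1, 0.2, -1.7]
opening: 0.0243
gripper_force: 39.9
```

Call:
carry_out(rows=[{"linear":[0,0,0.003],"dr":[0,0,0],"jaw":0.1},{"linear":[0,0,0.005],"dr":[0,0,0],"jaw":0.1},{"linear":[0,0,0.005],"dr":[0,0,0],"jaw":0.1}])

```text
time_s: 12.48
eef_pos: [0.5374, -0.0991, 0.0187]
tcp_rot: [-0.002, -0.078, 0.997, -0.0]
force: [-2.6, -0.4, 7.7]
opening: 0.0248
gripper_force: 41.0
```

Call:
carry_out(rows=[{"linear":[0,0,0],"dr":[0,0,0],"jaw":0.7},{"linear":[0,0,0],"dr":[0,0,0],"jaw":0.7},{"linear":[0,0,0],"dr":[0,0,0],"jaw":0.7},{"linear":[0,0,0],"dr":[0,0,0],"jaw":0.7},{"linear":[0,0,-0.1],"dr":[0,0,0],"jaw":0.7},{"linear":[0,0,-0.2],"dr":[0,0,0],"jaw":0.7},{"linear":[0,0,-0.22],"dr":[0,0,0],"jaw":0.7},{"linear":[0,0,-0.22],"dr":[0,0,0],"jaw":0.7}])

```text
time_s: 13.48
eef_pos: [0.5381, -0.0991, 0.1281]
tcp_rot: [-0.001, -0.078, 0.997, -0.0]
force: [0.1, 0.3, -0.6]
opening: 0.0597
gripper_force: 0.0
```

```bash
python3 mv.py .487 -.0071 .13 .97 .487 -.0071 .13 .2
```

```text
lin [ 0.072  0.198 -0.004] dr [-0.001 -0.003  0.964] at [ 0.5381 -0.0991  0.1281] t 13.47 f [ 0.1  0.3 -0.6] op 0.0597 gf 0.0
lin [ 0.072  0.198 -0.004] dr [-0.003 -0.002  1.944] at [ 0.5381 -0.0991  0.1281] t 13.47 f [ 0.1  0.3 -0.6] op 0.0597 gf 0.0
```

Call:
carry_out(rows=[{"linear":[0.072,0.198,0],"dr":[0,0,0.964],"jaw":0.7},{"linear":[0.072,0.198,0],"dr":[0,0,0.964],"jaw":0.7},{"linear":[0.072,0.198,0],"dr":[0,0,0.964],"jaw":0.7},{"linear":[0.072,0.198,0],"dr":[0,0,0.964],"jaw":0.7},{"linear":[0.072,0.198,0],"dr":[0,0,0.964],"jaw":0.7},{"linear":[0.072,0.198,0],"dr":[0,0,0.964],"jaw":0.7}])

```text
time_s: 14.22
eef_pos: [0.4859, -0.0069, 0.1268]
tcp_rot: [-0.003, 0.295, 0.956, -0.001]
force: [0.3, -0.4, -0.0]
opening: 0.0598
gripper_force: 0.0
```

```bash
python3 mv.py .487 -.0071 .13 .204
```

```text
lin [-0.002  0.001 -0.006] dr [-0.006 -0.004  0.979] at [ 0.4859 -0.0069  0.1268] t 14.22 f [ 0.3 -0.4 -0. ] op 0.0598 gf 0.0
```

Call:
carry_out(rows=[{"linear":[-0.002,0,0],"dr":[-0.005,-0.004,0.979],"jaw":0.7},{"linear":[-0.002,0,0],"dr":[-0.005,-0.004,0.979],"jaw":0.7},{"linear":[-0.002,0,0],"dr":[-0.005,-0.004,0.979],"jaw":0.7},{"linear":[-0.002,0,0],"dr":[-0.005,-0.004,0.979],"jaw":0.7},{"linear":[-0.002,0,0],"dr":[-0.005,-0.004,0.979],"jaw":0.7},{"linear":[-0.002,0,0],"dr":[-0.005,-0.004,0.979],"jaw":0.7}])

```text
time_s: 14.98
eef_pos: [0.4873, -0.0075, 0.1276]
tcp_rot: [0.0, 0.631, 0.776, -0.0]
force: [0.4, -0.3, 0.2]
opening: 0.0598
gripper_force: 0.0
```

```bash
python3 mv.py .487 -.0071 .0155 .204
python3 - <<'E'
from ov import *
po={"gouge":(.5115,-.1027,.156),"square":(.484,.0066,.204),"plane":(.580,-.2114,.156)}|PAN((.5528,-.0365),.156)
overlay(po,"pics/ov3.png",{"scene":(165,340,150,290)})
E
```

```text
lin [ 0.001 -0.001  0.224] dr [0.001 0.001 0.001] at [ 0.4873 -0.0075  0.1276] t 14.97 f [ 0.4 -0.3  0.2] op 0.0598 gf 0.0
(560, 700, 3)
```

View pics/ov3.png

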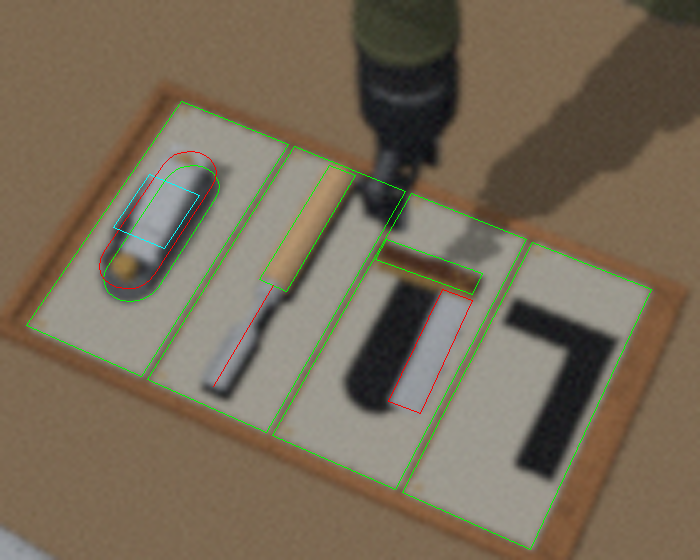

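The scene shows the gouge lying on its own shadow (handle about (310,230), tip (215,385)) and the plane parked at (160,230). The hand is over the square's stock at (430,270).

Call:
carry_out(rows=[{"linear":[0,0,0.1],"dr":[0,0,0],"jaw":0.7},{"linear":[0,0,0.18],"dr":[0,0,0],"jaw":0.7},{"linear":[0,0,0.215],"dr":[0,0,0],"jaw":0.7},{"linear":[0,0,0.224],"dr":[0,0,0],"jaw":0.7},{"linear":[0,0,0.224],"dr":[0,0,0],"jaw":0.1},{"linear":[0,0,0.224],"dr":[0,0,0],"jaw":0.1},{"linear":[0,0,0.224],"dr":[0,0,0],"jaw":0.1},{"linear":[0,0,0.224],"dr":[0,0,0],"jaw":0.1},{"linear":[0,0,0.224],"dr":[0,0,0],"jaw":0.1},{"linear":[0,0,0.224],"dr":[0,0,0],"jaw":0.1}])

```text
time_s: 16.27
eef_pos: [0.4887, -0.0075, 0.0171]
tcp_rot: [0.002, 0.632, 0.775, 0.001]
force: [-0.5, 1.0, 6.6]
opening: 0.0211
gripper_force: 40.2
```

Call:
carry_out(rows=[{"linear":[0,0,-0.02],"dr":[0,0,0],"jaw":0.1},{"linear":[0,0,-0.08],"dr":[0,0,0],"jaw":0.1},{"linear":[0,0,-0.12],"dr":[0,0,0],"jaw":0.1},{"linear":[0,0,-0.12],"dr":[0,0,0],"jaw":0.1}])

```text
time_s: 16.77
eef_pos: [0.4889, -0.0074, 0.0776]
tcp_rot: [0.002, 0.633, 0.775, 0.001]
force: [0.1, 0.6, -2.4]
opening: 0.0209
gripper_force: 39.5
```

```bash
python3 mv.py .4707 .1155 .075 .156
```

```text
lin [0.248 0.013 0.005] dr [0.005 0.002 0.057] at [ 0.4889 -0.0074  0.0776] t 16.77 f [ 0.1  0.6 -2.4] op 0.0209 gf 39.5
```

Call:
carry_out(rows=[{"linear":[0.05,0.003,0],"dr":[0,0,0.02],"jaw":0.1},{"linear":[0.13,0.007,0],"dr":[0,0,0.04],"jaw":0.1},{"linear":[0.2,0.01,0],"dr":[0,0,0.057],"jaw":0.1},{"linear":[0.24,0.013,0],"dr":[0,0,0.057],"jaw":0.1},{"linear":[0.248,0.013,0],"dr":[0,0,0.057],"jaw":0.1},{"linear":[0.248,0.013,0],"dr":[0,0,0.057],"jaw":0.1},{"linear":[0.248,0.013,0],"dr":[0,0,0.057],"jaw":0.1}])

```text
time_s: 17.65
eef_pos: [0.469, 0.1146, 0.0755]
tcp_rot: [0.001, 0.65, 0.76, -0.0]
force: [-0.5, -0.2, -2.1]
opening: 0.0207
gripper_force: 39.5
```

```bash
python3 mv.py .4707 .1155 .019 .156
```

```text
lin [0.001 0.004 0.113] dr [ 0.001  0.002 -0.001] at [0.469  0.1146 0.0755] t 17.65 f [-0.5 -0.2 -2.1] op 0.0207 gf 39.5
```

Call:
carry_out(rows=[{"linear":[0.001,0.003,0.06],"dr":[0,0,0],"jaw":0.1},{"linear":[0.001,0.003,0.09],"dr":[0,0,0],"jaw":0.1},{"linear":[0.001,0.003,0.104],"dr":[0,0,0],"jaw":0.1},{"linear":[0.001,0.003,0.11],"dr":[0,0,0],"jaw":0.1},{"linear":[0.001,0.003,0.114],"dr":[0,0,0],"jaw":0.1},{"linear":[0.001,0.003,0.117],"dr":[0,0,0],"jaw":0.1},{"linear":[0.001,0.003,0.119],"dr":[0,0,0],"jaw":0.1},{"linear":[0.001,0.003,0.119],"dr":[0,0,0],"jaw":0.1}])

```text
time_s: 18.65
eef_pos: [0.471, 0.1162, 0.0171]
tcp_rot: [0.001, 0.65, 0.76, 0.0]
force: [-1.4, -1.0, 3.7]
opening: 0.0207
gripper_force: 40.2
```

Call:
carry_out(rows=[{"linear":[0,0,0],"dr":[0,0,0],"jaw":0.6},{"linear":[0,0,0],"dr":[0,0,0],"jaw":0.6},{"linear":[0,0,0],"dr":[0,0,0],"jaw":0.6},{"linear":[0,0,0],"dr":[0,0,0],"jaw":0.6},{"linear":[0,0,-0.1],"dr":[0,0,0],"jaw":0.6},{"linear":[0,0,-0.2],"dr":[0,0,0],"jaw":0.6},{"linear":[0,0,-0.26],"dr":[0,0,0],"jaw":0.6},{"linear":[0,0,-0.26],"dr":[0,0,0],"jaw":1}])

```text
time_s: 19.65
eef_pos: [0.4725, 0.1167, 0.1488]
tcp_rot: [0.002, 0.65, 0.76, 0.002]
force: [0.3, -0.4, -0.3]
opening: 0.0682
gripper_force: 0.0
```

```bash
python3 mv.py .53 -.05 .15 .9415 .5807 -.213 .14 1.727
```

```text
lin [-0.347  0.062 -0.002] dr [ 0.007  0.003 -1.   ] at [0.4725 0.1167 0.1488] t 19.65 f [ 0.3 -0.4 -0.3] op 0.0682 gf 0.0
lin [-0.685  0.111  0.019] dr [ 0.006  0.006 -2.   ] at [0.4725 0.1167 0.1488] t 19.65 f [ 0.3 -0.4 -0.3] op 0.0682 gf 0.0
```

Call:
carry_out(rows=[{"linear":[-0.347,0.062,0],"dr":[0.006,0.003,-1],"jaw":1},{"linear":[-0.347,0.062,0],"dr":[0.006,0.003,-1],"jaw":1},{"linear":[-0.347,0.062,0],"dr":[0.006,0.003,-1],"jaw":1},{"linear":[-0.347,0.062,0],"dr":[0.006,0.003,-1],"jaw":1},{"linear":[-0.347,0.062,0],"dr":[0.006,0.003,-1],"jaw":1},{"linear":[-0.347,0.062,0],"dr":[0.006,0.003,-1],"jaw":1}])

```text
time_s: 20.4
eef_pos: [0.5273, -0.0506, 0.1451]
tcp_rot: [-0.003, 0.31, 0.951, -0.001]
force: [-0.4, -0.2, -0.4]
opening: 0.0853
gripper_force: 0.0
```

```bash
python3 mv.py .5807 -.213 .14 1.727
python3 - <<'E'
from ov import *
po={"square":(.4686,.1294,.156),"plane":(.579,-.2125,.156)}|PAN((.5528,-.0365),.156)
overlay(po,"pics/ov4.png",{"scene":(165,340,150,290)})
E
```

```text
lin [-0.278 -0.199  0.01 ] dr [-0.003 -0.008 -1.002] at [ 0.5273 -0.0506  0.1451] t 20.4 f [-0.4 -0.2 -0.4] op 0.0853 gf 0.0
(560, 700, 3)
```

View pics/ov4.png

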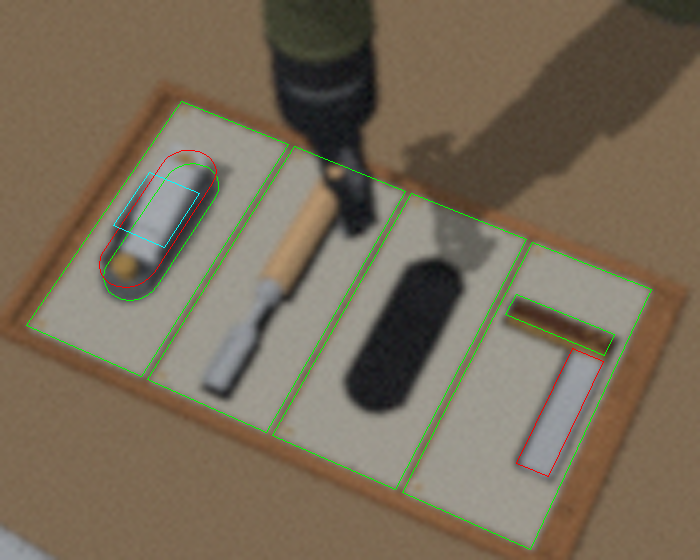

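The square covers its shadow (stock (560,325), blade (560,415)). The plane sits as predicted at (160,230).

Call:
carry_out(rows=[{"linear":[-0.278,-0.199,0.01],"dr":[0,-0.008,-1],"jaw":1},{"linear":[-0.278,-0.199,0.01],"dr":[0,-0.008,-1],"jaw":1},{"linear":[-0.278,-0.199,0.01],"dr":[0,-0.008,-1],"jaw":1},{"linear":[-0.278,-0.199,0.01],"dr":[0,-0.008,-1],"jaw":1},{"linear":[-0.278,-0.199,0.01],"dr":[0,-0.008,-1],"jaw":1},{"linear":[-0.278,-0.199,0.01],"dr":[0,-0.008,-1],"jaw":1},{"linear":[-0.278,-0.199,0.01],"dr":[0,-0.008,-1],"jaw":1}])

```text
time_s: 21.32
eef_pos: [0.5818, -0.2122, 0.1411]
tcp_rot: [0.001, -0.078, 0.997, -0.001]
force: [-1.3, -0.5, 0.3]
opening: 0.0853
gripper_force: 0.0
```

```bash
python3 mv.py .5805 -.213 .018 1.727
```

```text
lin [ 0.003 -0.     0.246] dr [-0.003  0.001 -0.001] at [ 0.5818 -0.2122  0.1411] t 21.32 f [-1.3 -0.5  0.3] op 0.0853 gf 0.0
```

Call:
carry_out(rows=[{"linear":[0.002,0,0.1],"dr":[0,0,0],"jaw":1},{"linear":[0.002,0,0.19],"dr":[0,0,0],"jaw":1},{"linear":[0.002,0,0.235],"dr":[0,0,0],"jaw":1},{"linear":[0.002,0,0.244],"dr":[0,0,0],"jaw":1},{"linear":[0.002,0,0.244],"dr":[0,0,0],"jaw":0.3},{"linear":[0.002,0,0.244],"dr":[0,0,0],"jaw":0.3},{"linear":[0.002,0,0.244],"dr":[0,0,0],"jaw":0.3},{"linear":[0.002,0,0.244],"dr":[0,0,0],"jaw":0.3},{"linear":[0.002,0,0.244],"dr":[0,0,0],"jaw":0.3},{"linear":[0.002,0,0.244],"dr":[0,0,0],"jaw":0.3}], squeeze=60)

```text
time_s: 22.58
eef_pos: [0.5825, -0.2132, 0.0213]
tcp_rot: [0.002, -0.078, 0.997, -0.002]
force: [-0.7, 1.7, 5.7]
opening: 0.0486
gripper_force: 64.5
```

Call:
carry_out(rows=[{"linear":[0,0,-0.02],"dr":[0,0,0],"jaw":0.3},{"linear":[0,0,-0.08],"dr":[0,0,0],"jaw":0.3},{"linear":[0,0,-0.16],"dr":[0,0,0],"jaw":0.3},{"linear":[0,0,-0.2],"dr":[0,0,0],"jaw":0.3},{"linear":[0,0,-0.2],"dr":[0,0,0],"jaw":0.3}])

```text
time_s: 23.2
eef_pos: [0.582, -0.2134, 0.1213]
tcp_rot: [0.002, -0.078, 0.997, -0.002]
force: [1.0, -0.0, -5.3]
opening: 0.049
gripper_force: 63.9
```

```bash
python3 mv.py .546 .0222 .12 1.727
```

```text
lin [-0.002  0.477  0.   ] dr [-0.006  0.005  0.   ] at [ 0.582  -0.2134  0.1213] t 23.2 f [ 1.  -0.  -5.3] op 0.049 gf 63.9
```

Call:
carry_out(rows=[{"linear":[-0.004,0.06,0],"dr":[0,0,0],"jaw":0.3},{"linear":[-0.004,0.16,0],"dr":[0,0,0],"jaw":0.3},{"linear":[-0.004,0.26,0],"dr":[0,0,0],"jaw":0.3},{"linear":[-0.004,0.36,0],"dr":[0,0,0],"jaw":0.3},{"linear":[-0.004,0.44,0],"dr":[0,0,0],"jaw":0.3},{"linear":[-0.004,0.477,0],"dr":[0,0,0],"jaw":0.3},{"linear":[-0.004,0.477,0],"dr":[0,0,0],"jaw":0.3},{"linear":[-0.004,0.477,0],"dr":[0,0,0],"jaw":0.3}])

```text
time_s: 24.2
eef_pos: [0.5457, 0.0222, 0.1182]
tcp_rot: [0.0, -0.078, 0.997, -0.002]
force: [0.5, 0.8, -5.6]
opening: 0.0484
gripper_force: 64.1
```

```bash
python3 mv.py .5475 .0222 .0225 1.727
```

```text
lin [-0.004  0.     0.191] dr [-0.005  0.001 -0.001] at [0.5457 0.0222 0.1182] t 24.2 f [ 0.5  0.8 -5.6] op 0.0484 gf 64.1
```

Call:
carry_out(rows=[{"linear":[-0.002,0,0.08],"dr":[0,0,0],"jaw":0.3},{"linear":[-0.002,0,0.14],"dr":[0,0,0],"jaw":0.3},{"linear":[-0.002,0,0.17],"dr":[0,0,0],"jaw":0.3},{"linear":[-0.002,0,0.182],"dr":[0,0,0],"jaw":0.3},{"linear":[-0.002,0,0.188],"dr":[0,0,0],"jaw":0.3},{"linear":[-0.002,0,0.191],"dr":[0,0,0],"jaw":0.3},{"linear":[-0.002,0,0.194],"dr":[0,0,0],"jaw":0.3},{"linear":[-0.002,0,0.194],"dr":[0,0,0],"jaw":0.3}])

```text
time_s: 25.2
eef_pos: [0.5472, 0.023, 0.0221]
tcp_rot: [0.001, -0.078, 0.997, -0.001]
force: [0.7, 0.8, -5.0]
opening: 0.0491
gripper_force: 64.0
```

Call:
carry_out(rows=[{"linear":[0,0,0.003],"dr":[0,0,0],"jaw":0.3},{"linear":[0,0,0.005],"dr":[0,0,0],"jaw":0.3},{"linear":[0,0,0.005],"dr":[0,0,0],"jaw":0.3}])

```text
time_s: 25.58
eef_pos: [0.5473, 0.023, 0.0212]
tcp_rot: [0.001, -0.078, 0.997, -0.001]
force: [-6.5, -0.3, 13.5]
opening: 0.0487
gripper_force: 66.4
```

Down. Release, rise and pull back clear of the view.

Call:
carry_out(rows=[{"linear":[0,0,0],"dr":[0,0,0],"jaw":1},{"linear":[0,0,0],"dr":[0,0,0],"jaw":1},{"linear":[0,0,0],"dr":[0,0,0],"jaw":1},{"linear":[0,0,0],"dr":[0,0,0],"jaw":1},{"linear":[0,0,-0.1],"dr":[0,0,0],"jaw":1},{"linear":[0,0,-0.2],"dr":[0,0,0],"jaw":1},{"linear":[0,0,-0.3],"dr":[0,0,0],"jaw":1},{"linear":[0,0,-0.36],"dr":[0,0,0],"jaw":1},{"linear":[0,0,-0.36],"dr":[0,0,0],"jaw":1}])

```text
time_s: 26.7
eef_pos: [0.5486, 0.0235, 0.202]
tcp_rot: [0.003, -0.078, 0.997, -0.001]
force: [0.6, -0.2, -0.2]
opening: 0.0856
gripper_force: 0.0
```

```bash
python3 mv.py .36 .27 .22 1.727
```

```text
lin [ 0.296  0.546 -0.04 ] dr [-0.004  0.008  0.   ] at [0.5486 0.0235 0.202 ] t 26.7 f [ 0.6 -0.2 -0.2] op 0.0856 gf 0.0
```

Call:
carry_out(rows=[{"linear":[0.296,0.546,-0.04],"dr":[0,0,0],"jaw":1},{"linear":[0.296,0.546,-0.04],"dr":[0,0,0],"jaw":1},{"linear":[0.296,0.546,-0.04],"dr":[0,0,0],"jaw":1},{"linear":[0.296,0.546,-0.04],"dr":[0,0,0],"jaw":1},{"linear":[0.296,0.546,-0.04],"dr":[0,0,0],"jaw":1},{"linear":[0.296,0.546,-0.04],"dr":[0,0,0],"jaw":1},{"linear":[0.296,0.546,-0.04],"dr":[0,0,0],"jaw":1},{"linear":[0.296,0.546,-0.04],"dr":[0,0,0],"jaw":1}])

```text
time_s: 27.7
eef_pos: [0.3584, 0.2689, 0.2176]
tcp_rot: [0.0, -0.077, 0.997, -0.002]
force: [-0.3, -0.8, 0.8]
opening: 0.0856
gripper_force: 0.0
```

```bash
python3 - <<'E'
from ov import *
po={"gouge":(.5115,-.1027,.156),"square":(.4686,.1294,.156),"plane":(.5437,.0218,.156)}|PAN((.5528,-.0365),.156)
overlay(po,"pics/ov5.png",{"top":(200,400,118,248)})
overlay(po,"pics/ov6.png",{"scene":(165,340,150,290)})
E
```

```text
(520, 800, 3)
(560, 700, 3)
```

View pics/ov5.png

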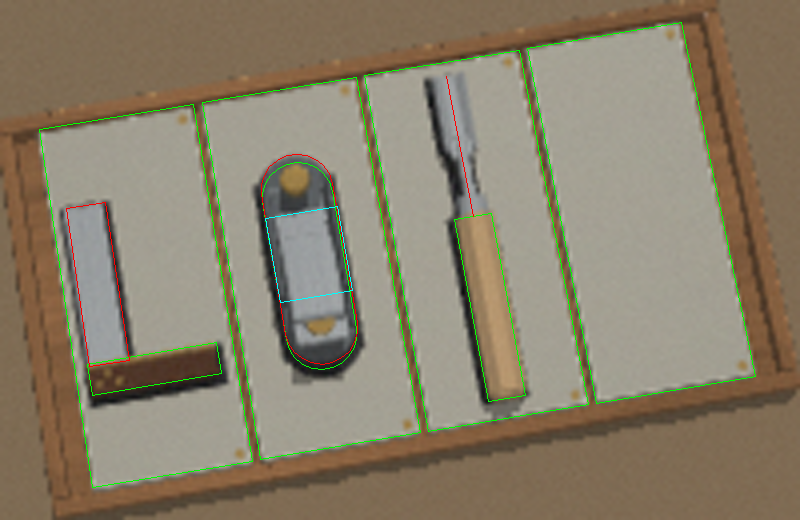

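View pics/ov6.png

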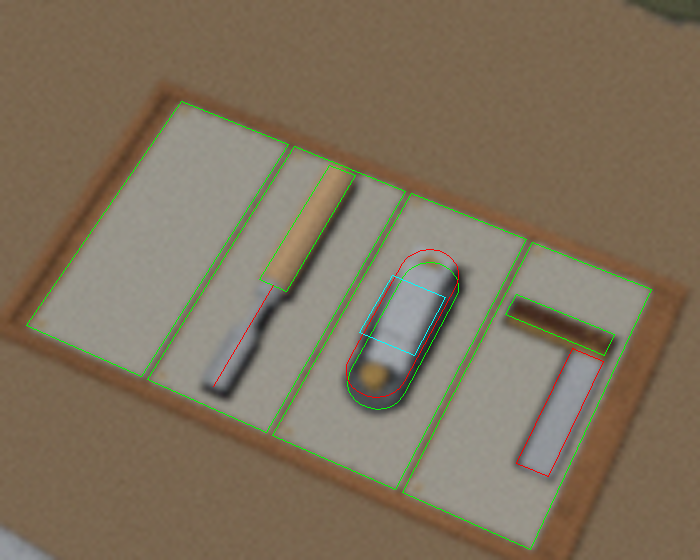

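All three tools match their home outlines to within about 3 mm in both views: square (155,300), plane (305,265) and gouge (470,240) in the top crop. The arm is clear, so I'm handing in.

```bash
python3 -c "
from plant import order; print(order.sign_off())"
```

```text
the job is handed in; nothing more can be done
None
```

I laid the gouge, try square and block plane on their own shadows, each within about 3 mm of its outline in both cameras, let go of them and handed the job in at about 28 s; the hand-in gave no verdict.

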